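Clamp a wood block in a swing-strap fixture

ROBOT

A 6-joint arm with a two-finger parallel gripper is mounted at the origin on a cart in front of the work surface, level with it; the furniture and walls round the work are solid. World frame = base frame: x ahead of the robot, y to its left, z up, the work surface at z = 0. Lengths are in m, angles in degrees, forces in N, time in s.
With the tool pointing down it reaches from about 0.425 to 1.125 m from the base axis. Payload 14.9 kg.
Tool frame: the origin (TCP) lies midway between the tips of the shut fingers; the grasp point (between the pads) lies bot.grip_depth behind it (bot.grip_depth is the distance from the TCP to the grasp point, in m); z points along the fingers, y is the line along which they close (so a half turn about z gives the same grasp; the last joint's range is limited). The gripper opens to 91 mm and grips with 3 to 60 N. Pads are 32 mm wide; open, the fingers measure 118 mm over their backs; the gripper's body (76 mm by 178 mm) begins 60 mm behind the grasp point.
Start: joints at [64.383, 21.709, 99.362, -0, 58.929, -1.908], TCP at [0.281, 0.641, 0.214] pointing down, gripper open.
Joint ranges: [-158.91, 158.91], [-42.39, 125.64], [0.06, 152.35], [-60.88, 240.88], [17.5, 164.5], [-176.32, 176.32]. Speed limits (degrees/s): [108.29, 108.29, 136.94, 180, 180, 180].

INTERFACE

Orientations are given as [roll, pitch, yaw] about the fixed x, y, z axes, in that order (R = Rz(yaw) Ry(pitch) Rx(roll)).
In Python, from cell import bot, optics gives the robot as it stands.
- The arm moves only by the tool carry_out, never from a script. Its argument "deltas" is a list of rows, each a list of 2 entries, a list of its own where there are three numbers: the shift along the tool's x, y, z in units of 200 mm (1.0 is 200 mm), then the turn about the tool's z in units of 2 rad (1.0 is 2 rad). A call has 1 to 5 rows; each row is the pose to reach, as a shift and turn from the pose commanded when the call began, along the tool's axes at that moment; what a row does not reach only later rows make up. A row lasts 1/12 s, in which the tool goes at most 41.7 mm and 7.16 degrees, less where a joint would pass 70% of its speed; a pose out of reach is approached as far as the arm can. A call with a number of a shift or a turn outside -1 to 1 is refused whole. A call with a gripper value outside its range is refused whole. "gripper" is the opening, from 0 (shut) to 1 (fully open), set as the call begins (left out, the last holds). The fingers move at their own pace and stop on an object; "force" is the grip in N (left out, the last holds). Time passes only in rows, so rows that repeat a pose let the fingers close. It gives the time, the measured TCP pose, the force, the opening and the grip force at its end, in the units of the state.
- bot.get_obs(): the state, without advancing time (a new reading comes with each control period).
- optics.get_image(name): name is "scene" or "top" or "wrist"; returns (picture, depth): 384x512x3 uint8, blue, green, red; 384x512 float32, m along the optical axis (not along the pixel's ray), 0 where there is no reading.
- optics.calibration(name): a dict with "camera_matrix" (3x3 intrinsics, pixels), "distortion" ([k1, k2, p1, p2, k3] as OpenCV has them; the pictures are not rectified), "position" and "attitude" of the camera in the world. Camera axes: x right, y down, z forward; pixel columns grow to the right and rows downward; lengths in m; the calibration is good to about 2 mm. A picture is of the moment at which its call begins: read the wrist's pose just before it. calibration takes no time and is no camera call; for the wrist camera it gives the pose at the moment of the call.
- bot.hand_in(): hands the job in; it is judged then, once.
The state is a dict: "clock": time; "joint_pos": joint angles; "qvel": joint speeds; "joint_efforts": joint torques, N m; "position": TCP position; "orientation": TCP orientation; "ft_force": force on the tool from outside, world axes, zero at the start; "torque": the same for the moment, N m; "gripper_width": finger opening in m; "grasp_force": force on a finger pad.
Only numpy, scipy, OpenCV 4.12 (cv2) and the standard library are available. Lean on these libraries where they do the work, as an engineer would, in place of code of your own. Each camera call takes 0.05 s, during which the arm holds its last target. There are 200 camera calls.

TASK

Clamp the wooden block in the fixture without lifting it: with a fingertip push the block along its channel until it sits against the dark end stop, then swing the blue strap round with the outside of a finger, as far as it goes, so that its rubber foot stands over the block, and then push the red cam lever fully down so that the block is clamped. Leave the lever up until the strap is over the block, and leave the tape roll, the thread spool and the pine corner where they are.

Things in the scene. Friction and masses are not known exactly. Their poses are not given: they have to be found in the camera images.
- fixture: Aluminium base plate fixed to the table, 200 (its x) x 170 (its y) x 12 mm; origin at the centre of its underside; z up. On it, at y = +45 mm, a channel along x between two dark rails (43 mm apart, 6 mm high above the plate, x = -60 to +64 mm), ending at a dark end stop whose top is 34 mm above the table. The block's home position has its centre at x = +30, y = +45 mm.
- stop_face (a point): Centre of the end stop's face that the block must touch; the block is pushed towards it along the fixture's +x.
- block_center (a point): Centre of the loose wooden block (80 to 160 g), 68 mm long (along the channel) x 40 mm wide x 28 mm high, lying on the plate in the channel, its top 40 mm above the table. It starts 25 to 45 mm short of the stop; at home it touches the stop (within 3 mm), its centre 34 mm from the stop face.
- block: The same wooden block; origin at the centre of its underside, its y axis along its length.
- post_axis (a point): Point at table height on the vertical axis of the steel post on which the blue strap swivels; at x = +30, y = -55 mm on the fixture. The swivel head is 30 mm wide and its top 95 mm above the table.
- strap (a joint): Swing of the blue strap about the post, rad. 0 = closed, at its stop, strap along the fixture's +y with the foot over the block's home centre; it grows counter-clockwise seen from above as the strap opens; 1.57 = strap along the fixture's -x. It starts 1.3 to 1.9 open, moves with about 1 N at the push point and stays where it is left.
- strap_push (a point): Point on the strap's centre line, 65 mm from the post axis, half-way up the bar. The bar is 28 mm wide and 14 mm thick with plain upright sides and reaches 108 mm from the post axis. With the lever up its underside is 54 mm and its top 68 mm above the table, and the foot ends 45 mm above the table.
- foot: Black rubber foot, 20 mm across, under the strap 100 mm from the post axis (the body's origin is on the post axis at table height, not at the foot). It is sprung: with the lever down it presses the block with about 12 N.
- cam_lever (a joint): Cam lever angle, rad: 0 = raised 50 degrees, 0.85 = fully down, level. Starts 0 to 0.2. Pivot on the post axis 85 mm above the table; it points along the strap's line, to the side of the post away from the foot, and turns with the strap. Moves with 3 to 7 N pressed straight down 70 mm from the post axis; stays where it is left. Pressing it lowers the strap by 8 mm in all.
- lever_pad (a point): Middle of the upper face of the red pad (26 x 42 mm) at the end of the steel cam lever, 86 mm from its pivot; the lever is 107 mm long in all. About 90 mm above the table when the lever is fully down, 153 mm when fully raised.
- black_tape: Loose roll of black tape lying flat, 58 mm across, 19 mm high; bystander; origin under its centre.
- white_spool: Loose white thread spool standing, 34 mm across, 45 mm high; bystander; origin under its centre.
- pine_corner: Loose L-shaped pine off-cut lying flat, 62 x 55 x 16 mm; bystander; origin under its centre.

How it is judged (in metres and radians):
On the way, in this order (a step that is already met when the one before it is completed fails the run):
1. the block sits against the end stop (within 3 mm), strap still open (x of block_center in the frame of fixture above 0.027 m and value of joint strap above 0.8 rad), for 0.2 s.
2. the strap is swung over the block (within 0.1 rad of its stop), lever still up (value of joint strap below 0.1 rad and value of joint cam_lever below 0.5 rad), for 0.2 s.
3. the lever is down and the foot presses on the block (value of joint cam_lever above 0.72 rad and contact force between foot and block above 5 N), for 0.2 s.
At the end, for the whole second after the job is handed in: The block is within 3 mm of the end stop and at rest, the strap within 0.1 rad of its closed stop, the lever at least 0.72 rad down (of 0.85), and the foot presses the block with more than 5 N (all of step 3 and x of block_center in the frame of fixture above 0.027 m and value of joint strap below 0.1 rad and linear speed of block below 0.01 m/s); the robot touches nothing.
It fails at once if the block is lifted or tipped (height (world z) of block_center above 0.036 m or angle between block's own z axis and vertical above 0.25 rad).
It fails at once if the lever is pushed down before the strap is over the block (value of joint cam_lever above 0.5 rad and value of joint strap above 0.25 rad).
It fails at once if a bystander is moved more than 20 mm (distance of any of black_tape, white_spool, pine_corner from where it was at the start of the episode above 0.02 m).
It also fails if it takes over 61 s, if anything falls off the work surface, if the arm or the gripper's body presses on something with over 40 N, if the wrist force passes 120 N, or if a joint passes its speed limit or range.

## Working session

There is one attempt and no reset: what is moved stays moved. The work goes in short steps, Python scripts to look and compute and a tool call to move; the robot and the scene stay as the last step left them, time stands still between calls to the robot, and variables do not carry over. Pictures are saved under pics/ and viewed, at most 10 in all, crops included, and the job is handed in when it is done.

Besides the shell and the picture viewer there is one more tool, called after "Request:" in YAML: its name, and indented under it one key for each argument. carry_out: Moves the arm, as the interface text tells. Shifts and turns lie within -1 to 1; 1 stands for 200 mm of shift or 2 rad of turn. Its arguments: {"type":"object","properties":{"deltas":{"type":"array","items":{"type":"array"}},"gripper":{"type":"number"},"force":{"type":"number"}},"required":["deltas"]}

```bash
mkdir -p pics; ls; cat > h.py <<'E'
from cell import bot, optics
import numpy as np, cv2
from scipy.spatial.transform import Rotation as R
def att(c):
    a=np.array(c["attitude"],float)
    return a if a.shape==(3,3) else R.from_euler('xyz',a,degrees=True).as_matrix()
def ray(c,px,z):
    u=cv2.undistortPoints(np.array(px,float).reshape(-1,1,2),np.array(c["camera_matrix"]),np.array(c["distortion"])).reshape(-1,2)
    d=np.c_[u,np.ones(len(u))]@att(c).T; p=np.array(c["position"])
    return p+d*((z-p[2])/d[:,2])[:,None]
def pts(c,depth,mask):
    v,u=np.nonzero(mask&(depth>0)); n=cv2.undistortPoints(np.c_[u,v].astype(float).reshape(-1,1,2),np.array(c["camera_matrix"]),np.array(c["distortion"])).reshape(-1,2)
    return np.array(c["position"])+(np.c_[n,np.ones(len(n))]*depth[v,u][:,None])@att(c).T
E
python3 - <<'E'
from h import *
o=bot.get_obs();print(o,bot.grip_depth)
ims=[]
for n in("top","scene"):
    c=optics.calibration(n);print(n,c)
    im,d=optics.get_image(n);cv2.imwrite(f"pics/{n}0.png",im);np.save(n+"_d.npy",d)
E
```

```text
pics
{'clock': 0.0, 'joint_pos': array([ 6.43843000e+01,  2.17377924e+01,  9.93927878e+01,  2.76563876e-04,
        5.89270087e+01, -1.90964703e+00]), 'qvel': array([ 0.04106436,  0.04783671, -0.01484583,  0.00351092,  0.03529255,
       -0.09721067]), 'joint_efforts': array([-6.03244698e-03, -7.63705301e+01, -4.34350204e+01,  6.48005074e-02,
        4.24918765e-02, -3.44716648e-05]), 'position': array([0.28129937, 0.64060069, 0.21332145]), 'orientation': array([-1.79942451e+02, -2.15566453e-03,  1.56293803e+02]), 'ft_force': array([ 1.51833162, -0.37348565, -0.44128586]), 'torque': array([ 0.01176825, -0.00104108, -0.05462911]), 'grasp_force': 0.0, 'gripper_width': 0.0914167799984275} 0.0188
top {'camera_matrix': array([[443.75080059,   0.        , 248.02499822],
       [  0.        , 443.75080059, 200.41307339],
       [  0.        ,   0.        ,   1.        ]]), 'distortion': array([-0.14707324,  0.        ,  0.        ,  0.        ,  0.        ]), 'position': array([0.53560503, 0.12191404, 1.01143451]), 'attitude': array([-172.61757875,    0.47810997,  -90.85785813])}
scene {'camera_matrix': array([[378.19681233,   0.        , 259.58992904],
       [  0.        , 378.19681233, 188.31387777],
       [  0.        ,   0.        ,   1.        ]]), 'distortion': array([-0.01095059,  0.        ,  0.        ,  0.        ,  0.        ]), 'position': array([0.04287742, 0.59392259, 0.44130919]), 'attitude': array([-112.86178259,    0.67891045, -128.76136517])}
```

View pics/top0.png

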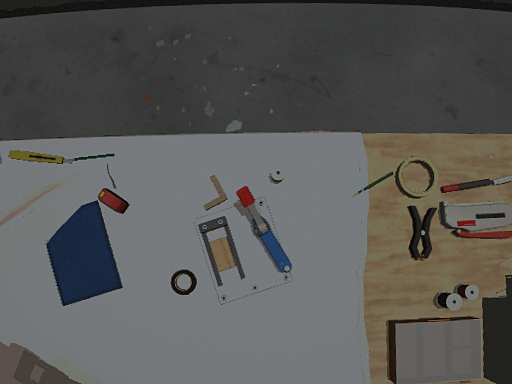

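View pics/scene0.png

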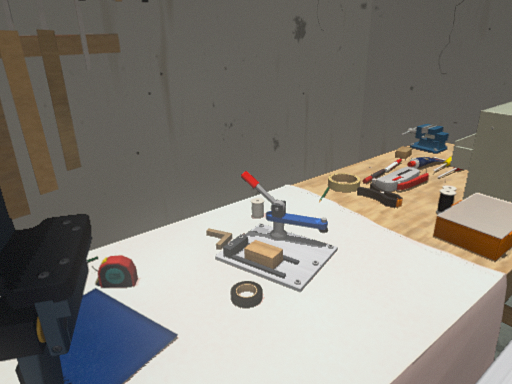

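The top view shows the fixture around (243,248). The end stop is at (214,225), the block at (221,254) and the post at (263,228). The strap points to (287,268), and the red lever pad is at (245,197). The bystanders are the tape at (183,282), the spool at (277,176) and the pine corner at (216,193).

```bash
cat > m.py <<'E'
from h import *
import sys
def run(n,tag,up=True):
    c=optics.calibration("top");im,d=optics.get_image("top")
    hsv=cv2.cvtColor(im,cv2.COLOR_BGR2HSV)
    roi=np.zeros(d.shape,bool);roi[165:320,165:310]=True
    P=pts(c,d,d>-1).reshape(-1,3) if (d>0).all() else None
    H=hsv[...,0];S=hsv[...,1];V=hsv[...,2]
    ms=dict(blue=roi&(H>95)&(H<125)&(S>120),wood=roi&(H>8)&(H<28)&(S>70)&(V>60),red=roi&((H<6)|(H>172))&(S>140)&(V>60))
    for k,m in ms.items():
        nn,l,s,ce=cv2.connectedComponentsWithStats(m.astype(np.uint8))
        for i in range(1,nn):
            if s[i,4]<25: continue
            mm=l==i;p=pts(c,d,mm);zm=np.median(p[:,2])
            v,u=np.nonzero(mm);box=cv2.minAreaRect(np.c_[u,v].astype(np.float32))
            z=dict(blue=.068,wood=.040,red=.14)[k]
            corners=ray(c,cv2.boxPoints(box),z)
            print(k,s[i,4],ce[i].round(1),'zmed',zm.round(4),'mean',ray(c,[ce[i]],z).round(4)[0],'\n',corners[:,:2].round(4).tolist())
    return c,im,d
if __name__=="__main__":
    c,im,d=run("top","")
    cv2.imwrite("pics/crop.png",cv2.resize(np.clip(im[160:320,160:310].astype(float)*1.7,0,255).astype(np.uint8),None,fx=3.7,fy=3.7,interpolation=cv2.INTER_CUBIC))
E
python3 m.py
```

```text
blue 490 [275.2 250.1] zmed 0.0662 mean [0.5511 0.0721 0.068 ] 
 [[0.5832, 0.106], [0.5963, 0.0836], [0.5155, 0.0367], [0.5026, 0.059]]
wood 213 [216.1 194.2] zmed 0.016 mean [0.6766 0.1986 0.04  ] 
 [[0.6951, 0.249], [0.7195, 0.2021], [0.6675, 0.1753], [0.6433, 0.2218]]
wood 573 [221.9 253.7] zmed 0.0401 mean [0.5454 0.1869 0.04  ] 
 [[0.5714, 0.2162], [0.5831, 0.1772], [0.5192, 0.1577], [0.5076, 0.1965]]
red 214 [245.2 196.4] zmed 0.1456 mean [0.6566 0.133  0.14  ] 
 [[0.6678, 0.1511], [0.678, 0.1303], [0.6448, 0.1145], [0.6348, 0.1353]]
```

View pics/crop.png

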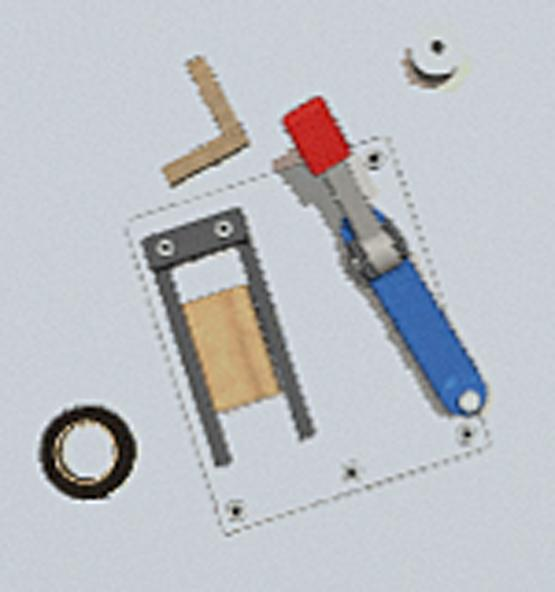

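```bash
python3 - <<'E'
from h import *
c=optics.calibration("top")
q=lambda a:np.array(a)/3.7+160-.36
C=ray(c,q([[127,218],[389,138],[490,447],[226,534]]),.012)[:,:2]
print(C.round(4), np.linalg.norm(np.diff(C[[0,1,2,3,0]],axis=0),axis=1))
o=C.mean(0);e=(C[0]+C[1]-C[2]-C[3]);e/=np.linalg.norm(e);yaw=np.degrees(np.arctan2(e[1],e[0]))
f=(C[0]+C[3]-C[1]-C[2]);print('center',o,'yaw',yaw,np.degrees(np.arctan2(f[1],f[0]))-90)
n=np.array([-e[1],e[0]])
F=lambda p:np.c_[(np.array(p)[:,:2]-o)@e,(np.array(p)[:,:2]-o)@n].round(4)
print('block in fix',F([[.5454,.1869]]))
print('stop face',F(ray(c,q([[203,256]]),.034)))
print('post',F(ray(c,q([[375,245]]),.095)),'expected',o+.03*e-.055*n)
print('strap end',F(ray(c,q([[470,401]]),.068)), 'pad',F([[.6566,.133]]))
print('tape',F(ray(c,q([[88,452]]),.019)),'spool',F(ray(c,q([[433,57]]),.045)),'home',o+.03*e+.045*n)
E
```

```text
[[0.6257 0.2515]
 [0.6726 0.0901]
 [0.4836 0.0327]
 [0.4339 0.1925]] [0.16802497 0.19750718 0.16731391 0.2006177 ]
center [0.5539487  0.14171564] yaw 16.990805085777044 16.72478809185158
block in fix [[0.005  0.0457]]
stop face [[0.0623 0.0452]]
post [[ 0.0333 -0.0519]] expected [0.59871125 0.09788285]
strap end [[-0.0666 -0.0771]] pad [[ 0.0956 -0.0383]]
tape [[-0.0279  0.1475]] spool [[ 0.1327 -0.122 ]] home [0.56948943 0.19351801]
```

```bash
cat > d.py <<'E'
# usage: d.py "fx,fy,z,yawfix" ...   fixture mm, yaw deg relative to fixture; prints rows
from h import *
import sys
O=np.array([.5539,.1417]);Y=17.0
o=bot.get_obs();p=o["position"];y0=o["orientation"][2]
print('t',round(o["clock"],2),'p',p.round(4),'yaw',y0.round(2),'rp',o["orientation"][:2].round(2),'j6',o["joint_pos"][5].round(1),'F',o["ft_force"].round(1))
r=np.radians(Y);M=np.array([[np.cos(r),-np.sin(r)],[np.sin(r),np.cos(r)]])
print('fix',(M.T@(p[:2]-O)*1e3).round(1),'yawfix',round(y0-Y,1))
A=R.from_euler('xyz',[180,0,y0],degrees=True).as_matrix()
for a in sys.argv[1:]:
    x,y,z,w=map(float,a.split(','));t=np.r_[O+M@np.array([x,y])/1e3,z/1e3]
    dy=(w+Y-y0+180)%360-180
    print([(A.T@(t-p)/.2).round(3).tolist(),round(-np.radians(dy)/2,3)],'dist',np.linalg.norm(t-p).round(3))
E
python3 d.py -- 2>/dev/null; python3 d.py " -58,45,120,90"
```

```text
t 0.15 p [0.2813 0.6406 0.2134] yaw 156.29 rp [-179.95    0.  ] j6 -1.9 F [-0.3  0.3 -0.4]
fix [-114.8  556.8] yawfix 139.3
t 0.15 p [0.2813 0.6406 0.2134] yaw 156.29 rp [-179.95    0.  ] j6 -1.9 F [-0.3  0.3 -0.4]
fix [-114.8  556.8] yawfix 139.3
[[-1.884, -1.755, 0.467], np.float64(0.43)] dist 0.523
```

Request:
carry_out:
  deltas:
    - [[-0.63,-0.59,0],0.3]
    - [[-0.63,-0.59,0],0.3]
    - [[-0.63,-0.59,0],0.3]
    - [[-0.63,-0.59,0],0.3]
    - [[-0.63,-0.59,0],0.3]
  gripper: 0

```text
clock: 0.57
position: [0.3504, 0.4774, 0.2134]
orientation: [-179.9, 0.1, 121.4]
ft_force: [0.2, 1.9, 0.7]
gripper_width: 0.0607
grasp_force: 0.0
```

```bash
python3 d.py " -58,45,120,90"
```

```text
t 0.57 p [0.3504 0.4774 0.2134] yaw 121.42 rp [-1.7991e+02  8.0000e-02] j6 20.1 F [0.2 1.9 0.7]
fix [-96.4 380.6] yawfix 104.4
[[-1.673, -0.232, 0.467], np.float64(0.126)] dist 0.35
```

Request:
carry_out:
  deltas:
    - [[-0.85,-0.12,0.1],0.126]
    - [[-0.85,-0.12,0.1],0.126]
    - [[-0.85,-0.12,0.1],0.126]
    - [[-0.85,-0.12,0.1],0.126]
    - [[-0.85,-0.12,0.1],0.126]

```text
clock: 0.98
position: [0.4197, 0.3207, 0.193]
orientation: [-179.9, 0.1, 107.3]
ft_force: [-0.4, 0.9, 0.7]
gripper_width: 0.0276
grasp_force: 0.0
```

```bash
python3 d.py " -58,45,120,90"
```

```text
t 0.98 p [0.4197 0.3207 0.193 ] yaw 107.33 rp [-1.7991e+02  7.0000e-02] j6 17.6 F [-0.4  0.9  0.7]
fix [-76.  210.4] yawfix 90.3
[[-0.828, 0.085, 0.365], np.float64(0.003)] dist 0.182
```

Request:
carry_out:
  deltas:
    - [[-0.83,0.085,0.36],0.003]
    - [[-0.83,0.085,0.36],0.003]
    - [[-0.83,0.085,0.36],0.003]
    - [[-0.83,0.085,0.36],0.003]
    - [[-0.83,0.085,0.36],0.003]

```text
clock: 1.4
position: [0.4851, 0.1686, 0.12]
orientation: [-179.9, 0.0, 107.0]
ft_force: [0.2, -1.0, -0.5]
gripper_width: 0.0005
grasp_force: 0.0
```

```bash
python3 d.py " -58,45,25,90" " -17,45,25,90"
```

```text
t 1.4 p [0.4851 0.1686 0.12  ] yaw 107.04 rp [-1.7988e+02  2.0000e-02] j6 -0.4 F [ 0.2 -1.  -0.5]
fix [-58.   45.8] yawfix 90.0
[[-0.004, -0.0, 0.475], np.float64(0.0)] dist 0.095
[[-0.004, 0.205, 0.475], np.float64(0.0)] dist 0.103
```

Request:
carry_out:
  deltas:
    - [[-0.004,0,0.2],0]
    - [[-0.004,0,0.38],0]
    - [[-0.004,0,0.475],0]
    - [[-0.004,0,0.475],0]
    - [[-0.004,0,0.475],0]

```text
clock: 1.82
position: [0.4847, 0.1712, 0.0266]
orientation: [-179.9, -0.0, 107.1]
ft_force: [0.4, -0.0, 0.5]
gripper_width: 0.0006
grasp_force: 0.0
```

```bash
python3 -c "
from h import *
im,d=optics.get_image('wrist');cv2.imwrite('pics/w1.png',im)"; python3 d.py " -25,45,25,90" " -17,45,25,90"
```

```text
t 1.87 p [0.4856 0.1715 0.0277] yaw 107.14 rp [179.99   0.  ] j6 -0.3 F [-0.3 -0.1 -0.4]
fix [-56.6  48.5] yawfix 90.1
[[-0.018, 0.158, 0.013], np.float64(0.001)] dist 0.032
[[-0.018, 0.198, 0.013], np.float64(0.001)] dist 0.04
```

View pics/w1.png

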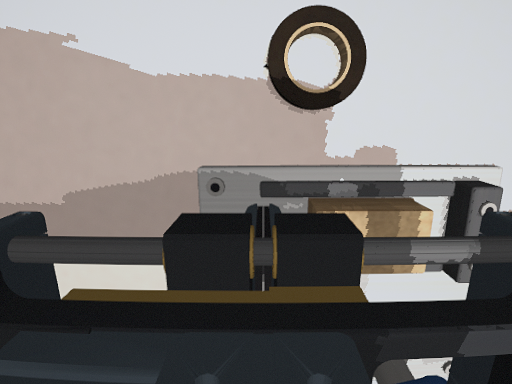

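The wrist view shows the shut fingers at (262,215), just behind the block at (370,230) in its channel. The stop is at (480,225) and the tape is well clear at (318,57).

Request:
carry_out:
  deltas:
    - [[-0.015,0.05,0.01],0]
    - [[-0.015,0.09,0.01],0]
    - [[-0.015,0.12,0.01],0]
    - [[-0.015,0.15,0.01],0]
    - [[-0.015,0.175,0.01],0]

```text
clock: 2.28
position: [0.5207, 0.1791, 0.0255]
orientation: [179.9, 0.0, 107.1]
ft_force: [-1.0, -0.5, 0.7]
gripper_width: 0.0008
grasp_force: 0.4
```

```bash
python3 m.py | grep -A1 "wood [45678]"; python3 d.py " -17,45,25,90"
```

```text
wood 41 [215.9 238.8] zmed 0.0407 mean [0.5781 0.1998 0.04  ] 
 [[0.576, 0.2157], [0.5853, 0.1867], [0.5787, 0.1846], [0.5694, 0.2136]]
t 2.33 p [0.5214 0.1793 0.0255] yaw 107.13 rp [179.91   0.  ] j6 -0.6 F [0.1 0.6 1.3]
fix [-20.1  45.4] yawfix 90.1
[[-0.002, 0.016, 0.003], np.float64(0.001)] dist 0.003
```

```bash
python3 -c "
from h import *
im,d=optics.get_image('top');c=optics.calibration('top');s,_=optics.get_image('scene')
a=cv2.resize(np.clip(im[200:290,180:300]*1.7,0,255).astype(np.uint8),(600,450)[::1],interpolation=cv2.INTER_CUBIC)
b=cv2.resize(s[190:300,190:350],(655,450))
cv2.imwrite('pics/c2.png',cv2.resize(np.hstack([a,b]),(800,286)))"
```

```text
(no output)
```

View pics/c2.png

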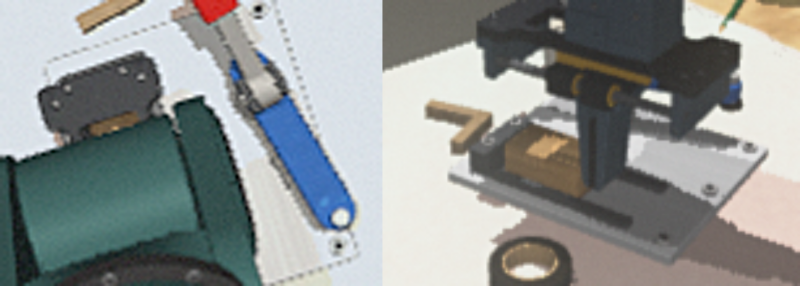

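The right half (scene crop) shows the finger against the block's rear. The block's front is nearly at the stop and lies in the gripper's shadow, so I'll go on by feel.

Request:
carry_out:
  deltas:
    - [[0,0.008,0],0]
    - [[0,0.016,0],0]
    - [[0,0.024,0],0]
    - [[0,0.032,0],0]
    - [[0,0.032,0],0]

```text
clock: 2.85
position: [0.5259, 0.1806, 0.0249]
orientation: [180.0, 0.0, 107.1]
ft_force: [-0.2, 0.2, -0.8]
gripper_width: 0.0007
grasp_force: 0.0
```

```bash
python3 d.py
```

```text
t 2.85 p [0.5259 0.1806 0.0249] yaw 107.13 rp [179.99   0.  ] j6 -0.6 F [-0.2  0.2 -0.8]
fix [-15.4  45.4] yawfix 90.1
```

Request:
carry_out:
  deltas:
    - [[0,0.01,0],0]
    - [[0,0.02,0],0]
    - [[0,0.02,0],0]

```text
clock: 3.1
position: [0.5276, 0.1812, 0.0245]
orientation: [-179.7, 0.0, 107.1]
ft_force: [-11.3, -3.3, 8.7]
gripper_width: 0.0004
grasp_force: 6.2
```

Request:
carry_out:
  deltas:
    - [[0,0.01,0],0]
    - [[0,0.02,0],0]
    - [[0,0.02,0],0]

```text
clock: 3.35
position: [0.5276, 0.1812, 0.0237]
orientation: [-179.3, -0.0, 107.1]
ft_force: [-30.0, -9.8, 25.1]
gripper_width: 0.0
grasp_force: 17.1
```

Request:
carry_out:
  deltas:
    - [[0,-0.03,0],0]
    - [[0,-0.1,0],0]
    - [[0,-0.12,-0.1],0]
    - [[0,-0.12,-0.3],0]
    - [[0,-0.12,-0.5],0]

```text
clock: 3.77
position: [0.509, 0.1755, 0.1251]
orientation: [-179.8, -0.0, 107.1]
ft_force: [1.1, -0.6, -0.2]
gripper_width: 0.0008
grasp_force: 0.0
```

```bash
python3 d.py " -45,45,185,140"  " -24,-115,185,193"
```

```text
t 3.77 p [0.509  0.1755 0.1251] yaw 107.13 rp [-179.82   -0.  ] j6 -0.6 F [ 1.1 -0.6 -0.2]
fix [-33.1  45.4] yawfix 90.1
[[-0.002, -0.06, -0.299], np.float64(-0.435)] dist 0.061
[[-0.802, 0.043, -0.299], np.float64(-0.898)] dist 0.171
```

Request:
carry_out:
  deltas:
    - [[0,-0.05,-0.3],-0.06]
    - [[-0.1,-0.05,-0.3],-0.12]
    - [[-0.2,-0.05,-0.3],-0.18]
    - [[-0.4,0,-0.3],-0.24]
    - [[-0.5,0,-0.3],-0.3]

```text
clock: 4.18
position: [0.5417, 0.0786, 0.1861]
orientation: [179.9, 0.1, 141.8]
ft_force: [0.5, 0.8, -0.6]
gripper_width: 0.0006
grasp_force: 0.0
```

```bash
python3 m.py; python3 d.py  " -24,-115,185,193"
```

```text
wood 215 [216.1 194.3] zmed 0.016 mean [0.6764 0.1986 0.04  ] 
 [[0.6951, 0.249], [0.7195, 0.2021], [0.6675, 0.1753], [0.6433, 0.2218]]
wood 537 [217.8 243. ] zmed 0.0402 mean [0.5688 0.1956 0.04  ] 
 [[0.5952, 0.2242], [0.6078, 0.1845], [0.5433, 0.1637], [0.5308, 0.2031]]
red 205 [245. 196.] zmed 0.1466 mean [0.6575 0.1333 0.14  ] 
 [[0.6667, 0.1527], [0.6788, 0.1309], [0.6474, 0.1138], [0.6354, 0.1355]]
t 4.23 p [0.5419 0.0765 0.1857] yaw 142.59 rp [1.7996e+02 1.1000e-01] j6 -46.9 F [ 0.6 -1.9  0.1]
fix [-30.5 -58.9] yawfix 125.6
[[-0.247, -0.137, 0.003], np.float64(-0.588)] dist 0.056
```

The block now measures at fixture x = 30 mm, so it is home. Next is the strap.

Request:
carry_out:
  deltas:
    - [[-0.1,-0.06,0],-0.06]
    - [[-0.2,-0.12,0],-0.12]
    - [[-0.247,-0.137,0],-0.18]
    - [[-0.247,-0.137,0],-0.24]
    - [[-0.247,-0.137,0],-0.3]

```text
clock: 4.65
position: [0.5617, 0.0274, 0.1849]
orientation: [-180.0, -0.0, 176.1]
ft_force: [-0.4, 0.6, 0.6]
gripper_width: 0.0002
grasp_force: 0.0
```

Request:
carry_out:
  deltas:
    - [[0,0,0],-0.06]
    - [[0,0,0],-0.12]
    - [[0,0,0],-0.18]
    - [[0,0,0],-0.24]
    - [[0,0,0],-0.29]

```text
clock: 5.07
position: [0.5614, 0.0281, 0.1849]
orientation: [-180.0, 0.0, -150.6]
ft_force: [-1.0, 0.3, -0.1]
gripper_width: 0.0006
grasp_force: 0.0
```

```bash
python3 m.py | grep -A1 blue; python3 d.py  " -24,-115,48,193"
```

```text
blue 111 [267.3 236.4] zmed 0.0668 mean [0.5803 0.0881 0.068 ] 
 [[0.5825, 0.1051], [0.5962, 0.0838], [0.5779, 0.072], [0.5642, 0.0934]]
t 5.12 p [0.5614 0.0281 0.1849] yaw -150.2 rp [-180.    0.] j6 -119.3 F [ 0.3  0.6 -0.8]
fix [ -26.  -110.8] yawfix -167.2
[[-0.005, -0.023, 0.685], np.float64(-0.002)] dist 0.137
```

Request:
carry_out:
  deltas:
    - [[0,0,0.2],0]
    - [[0,0,0.4],0]
    - [[0,0,0.6],0]
    - [[0,0,0.685],0]
    - [[0,0,0.685],0]

```text
clock: 5.53
position: [0.5587, 0.0281, 0.0441]
orientation: [179.8, -0.3, -151.0]
ft_force: [-0.3, 0.6, -0.3]
gripper_width: 0.0002
grasp_force: 0.0
```

```bash
cat > arc.py <<'E'
import sys,subprocess,numpy as np
a,b,off=map(float,sys.argv[1:4])
n=5;ts=[a+(b-a)*(i+1)/n for i in range(n)]
P=[]
for t in ts: # strap angle from closed, deg; strap dir 90+t in fixture
    s=np.radians(90+t);d=np.array([np.cos(s),np.sin(s)]);m=np.array([-d[1],d[0]])
    q=np.array([30,-55])+67*d+off*m;P.append(f" {q[0]:.1f},{q[1]:.1f},48,{90+t:.1f}")
subprocess.run(["python3","d.py"]+P)
E
python3 arc.py 103 88 22
```

```text
t 5.53 p [0.5587 0.0281 0.0441] yaw -151.05 rp [179.83  -0.32] j6 -118.5 F [-0.3  0.6 -0.3]
fix [ -28.7 -110. ] yawfix -168.0
[[-0.005, 0.11, -0.02], np.float64(0.017)] dist 0.022
[[-0.001, 0.128, -0.02], np.float64(0.043)] dist 0.026
[[0.003, 0.146, -0.02], np.float64(0.069)] dist 0.029
[[0.006, 0.164, -0.02], np.float64(0.096)] dist 0.033
[[0.008, 0.183, -0.02], np.float64(0.122)] dist 0.037
```

Request:
carry_out:
  deltas:
    - [[0,0.06,-0.02],0.01]
    - [[0,0.1,-0.02],0.03]
    - [[0,0.13,-0.02],0.06]
    - [[0.005,0.16,-0.02],0.09]
    - [[0.008,0.183,-0.02],0.122]

```text
clock: 5.95
position: [0.5431, 0.0597, 0.0537]
orientation: [-180.0, 0.1, -165.1]
ft_force: [0.5, -1.2, -0.7]
gripper_width: 0.0004
grasp_force: 0.5
```

```bash
python3 arc.py 88 58 23
```

```text
t 5.95 p [0.5431 0.0597 0.0537] yaw -165.15 rp [-1.7997e+02  1.2000e-01] j6 -101.0 F [ 0.5 -1.2 -0.7]
fix [-34.3 -75.3] yawfix -182.1
[[0.027, 0.033, 0.028], np.float64(0.051)] dist 0.01
[[0.034, 0.07, 0.028], np.float64(0.103)] dist 0.016
[[0.036, 0.107, 0.028], np.float64(0.156)] dist 0.023
[[0.035, 0.144, 0.028], np.float64(0.208)] dist 0.03
[[0.03, 0.18, 0.028], np.float64(0.261)] dist 0.037
```

Request:
carry_out:
  deltas:
    - [[0.02,0.033,0.02],0.051]
    - [[0.03,0.07,0.02],0.103]
    - [[0.036,0.107,0.02],0.156]
    - [[0.035,0.144,0.02],0.208]
    - [[0.03,0.18,0.02],0.261]

```text
clock: 6.37
position: [0.5276, 0.0929, 0.0496]
orientation: [180.0, 0.1, 164.8]
ft_force: [-0.4, -1.1, 0.5]
gripper_width: 0.0003
grasp_force: 0.7
```

```bash
python3 arc.py 58 28 23
```

```text
t 6.37 p [0.5276 0.0929 0.0496] yaw 164.8 rp [1.7997e+02 8.0000e-02] j6 -67.3 F [-0.4 -1.1  0.5]
fix [-39.4 -39. ] yawfix 147.8
[[0.009, 0.037, 0.008], np.float64(0.051)] dist 0.008
[[0.015, 0.073, 0.008], np.float64(0.103)] dist 0.015
[[0.018, 0.11, 0.008], np.float64(0.155)] dist 0.022
[[0.016, 0.147, 0.008], np.float64(0.208)] dist 0.03
[[0.012, 0.184, 0.008], np.float64(0.26)] dist 0.037
```

Request:
carry_out:
  deltas:
    - [[0.009,0.037,0.004],0.051]
    - [[0.015,0.073,0.004],0.103]
    - [[0.018,0.11,0.004],0.155]
    - [[0.016,0.147,0.004],0.208]
    - [[0.012,0.184,0.004],0.26]

```text
clock: 6.78
position: [0.5347, 0.1292, 0.0487]
orientation: [179.9, 0.0, 135.0]
ft_force: [-1.2, -1.0, 0.1]
gripper_width: 0.0003
grasp_force: 0.6
```

```bash
python3 arc.py 28 3 23
```

```text
t 6.78 p [0.5347 0.1292 0.0487] yaw 135.01 rp [1.7995e+02 4.0000e-02] j6 -33.8 F [-1.2 -1.   0.1]
fix [-22.   -6.4] yawfix 118.0
[[0.007, 0.03, 0.004], np.float64(0.044)] dist 0.006
[[0.013, 0.06, 0.004], np.float64(0.087)] dist 0.012
[[0.017, 0.091, 0.004], np.float64(0.131)] dist 0.018
[[0.017, 0.122, 0.004], np.float64(0.175)] dist 0.025
[[0.015, 0.153, 0.004], np.float64(0.218)] dist 0.031
```

Request:
carry_out:
  deltas:
    - [[0.007,0.03,0],0.044]
    - [[0.013,0.06,0],0.087]
    - [[0.017,0.091,0],0.131]
    - [[0.017,0.122,0],0.175]
    - [[0.015,0.153,0],0.218]

```text
clock: 7.2
position: [0.5542, 0.1531, 0.0488]
orientation: [179.9, 0.0, 110.1]
ft_force: [-2.0, -0.5, -0.3]
gripper_width: 0.0003
grasp_force: 0.8
```

```bash
python3 arc.py 3 -3 23|head -4
```

```text
t 7.2 p [0.5542 0.1531 0.0488] yaw 110.07 rp [179.94   0.  ] j6 -7.0 F [-2.  -0.5 -0.3]
fix [ 3.6 10.8] yawfix 93.1
[[0.002, 0.007, 0.004], np.float64(0.011)] dist 0.002
[[0.004, 0.014, 0.004], np.float64(0.022)] dist 0.003
```

Push on gently until the strap's stop is felt.

Request:
carry_out:
  deltas:
    - [[0.002,0.008,0],0.011]
    - [[0.003,0.016,0],0.02]
    - [[0.003,0.024,0],0.027]
    - [[0.003,0.024,0],0.027]

```text
clock: 7.53
position: [0.5569, 0.1545, 0.0476]
orientation: [-179.9, -0.0, 107.4]
ft_force: [-6.9, -0.6, 6.4]
gripper_width: 0.0005
grasp_force: 3.3
```

Request:
carry_out:
  deltas:
    - [[0,0.008,0],0]
    - [[0,0.016,0],0]
    - [[0,0.016,0],0]

```text
clock: 7.78
position: [0.5573, 0.1549, 0.0471]
orientation: [-179.6, -0.0, 107.4]
ft_force: [-22.6, -4.4, 20.5]
gripper_width: 0.0004
grasp_force: 12.2
```

The strap's stop is reached. I'll back off and rise.

Request:
carry_out:
  deltas:
    - [[0,-0.05,0],0]
    - [[0,-0.12,0],0]
    - [[0,-0.12,-0.2],0]
    - [[0,-0.12,-0.4],0]
    - [[0,-0.12,-0.6],0]

```text
clock: 8.2
position: [0.5372, 0.1482, 0.1688]
orientation: [-180.0, 0.0, 107.4]
ft_force: [0.8, -0.6, 0.2]
gripper_width: 0.0004
grasp_force: 0.0
```

```bash
python3 d.py "-50,-110,215,90"
```

```text
t 8.2 p [0.5372 0.1482 0.1688] yaw 107.39 rp [-179.96    0.  ] j6 -4.4 F [ 0.8 -0.6  0.2]
fix [-14.1  11.1] yawfix 90.4
[[-0.604, -0.184, -0.231], np.float64(0.003)] dist 0.135
```

Request:
carry_out:
  deltas:
    - [[0,-0.18,-0.23],0.003]
    - [[-0.2,-0.25,-0.23],0.003]
    - [[-0.4,-0.3,-0.23],0.003]
    - [[-0.6,-0.3,-0.23],0.003]
    - [[-0.6,-0.3,-0.23],0.003]

```text
clock: 8.62
position: [0.5174, 0.0117, 0.2147]
orientation: [179.8, 0.1, 106.9]
ft_force: [-0.1, 0.8, 0.3]
gripper_width: 0.0007
grasp_force: 0.0
```

```bash
python3 m.py; python3 d.py "30,-127,210,90"
```

```text
blue 507 [237.1 236.1] zmed 0.0663 mean [0.5819 0.1523 0.068 ] 
 [[0.5796, 0.2047], [0.6081, 0.1149], [0.5825, 0.1068], [0.5541, 0.1964]]
wood 215 [216.1 194.3] zmed 0.0161 mean [0.6764 0.1986 0.04  ] 
 [[0.6951, 0.249], [0.7195, 0.2021], [0.6675, 0.1753], [0.6433, 0.2218]]
wood 408 [217.3 243.4] zmed 0.0401 mean [0.568  0.1968 0.04  ] 
 [[0.5952, 0.2242], [0.6076, 0.1852], [0.5431, 0.1644], [0.5308, 0.2031]]
red 157 [294.6 212.6] zmed 0.1462 mean [0.6229 0.0359 0.14  ] 
 [[0.6266, 0.0562], [0.6372, 0.0226], [0.6198, 0.0173], [0.6093, 0.0509]]
t 8.67 p [0.5171 0.0131 0.2142] yaw 106.84 rp [1.7989e+02 6.0000e-02] j6 -18.0 F [-0.5  0.8  0.5]
fix [ -72.8 -112.3] yawfix 89.8
[[-0.072, 0.514, 0.021], np.float64(-0.001)] dist 0.104
```

View pics/crop.png

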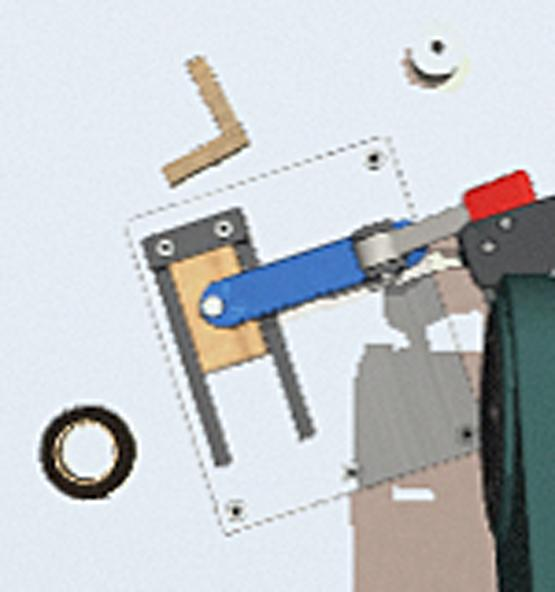

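The strap is closed at 107.6° world, with its foot at (212,305) over the block at the stop. The tape, spool and pine corner have not moved. Now I go over the lever at crop (498,195).

Request:
carry_out:
  deltas:
    - [[-0.07,0.2,0.02],0]
    - [[-0.07,0.4,0.02],0]
    - [[-0.07,0.51,0.02],0]
    - [[-0.07,0.51,0.02],0]
    - [[-0.07,0.51,0.02],0]

```text
clock: 9.08
position: [0.6182, 0.0336, 0.2088]
orientation: [-180.0, -0.0, 107.1]
ft_force: [-1.0, -0.2, 0.5]
gripper_width: 0.0006
grasp_force: 0.0
```

```bash
python3 d.py "30,-127,150,90" "30,-127,92,90"
```

```text
t 9.08 p [0.6182 0.0336 0.2088] yaw 107.08 rp [-1.7997e+02 -1.0000e-02] j6 -16.1 F [-1.  -0.2  0.5]
fix [  29.9 -122.2] yawfix 90.1
[[-0.024, 0.001, 0.294], np.float64(0.001)] dist 0.059
[[-0.024, 0.001, 0.584], np.float64(0.001)] dist 0.117
```

Request:
carry_out:
  deltas:
    - [[0,0,0.1],0]
    - [[0,0,0.18],0]
    - [[0,0,0.24],0]
    - [[0,0,0.3],0]
    - [[0,0,0.35],0]

```text
clock: 9.5
position: [0.6177, 0.0326, 0.1387]
orientation: [180.0, 0.0, 107.0]
ft_force: [-0.4, 0.4, 2.3]
gripper_width: 0.0007
grasp_force: 1.2
```

Request:
carry_out:
  deltas:
    - [[0,0,0.04],0]
    - [[0,0,0.08],0]
    - [[0,0,0.12],0]
    - [[0,0,0.15],0]
    - [[0,0,0.17],0]

```text
clock: 9.92
position: [0.618, 0.0325, 0.1045]
orientation: [-180.0, 0.0, 107.0]
ft_force: [0.3, -2.7, 3.1]
gripper_width: 0.0006
grasp_force: 1.6
```

```bash
python3 d.py "30,-127,92,90"
```

```text
t 9.92 p [0.618  0.0325 0.1045] yaw 107.0 rp [-179.99    0.  ] j6 -16.1 F [ 0.3 -2.7  3.1]
fix [  29.4 -123.1] yawfix 90.0
[[-0.019, 0.003, 0.062], np.float64(-0.0)] dist 0.013
```

Request:
carry_out:
  deltas:
    - [[-0.01,0,0.02],0]
    - [[-0.02,0,0.04],0]
    - [[-0.02,0,0.06],0]
    - [[-0.02,0,0.07],0]
    - [[-0.02,0,0.07],0]

```text
clock: 10.33
position: [0.6197, 0.0285, 0.0915]
orientation: [180.0, 0.0, 107.0]
ft_force: [-3.0, -2.2, 8.8]
gripper_width: 0.0005
grasp_force: 4.6
```

Request:
carry_out:
  deltas:
    - [[0,0,0.01],0]
    - [[0,0,0.02],0]
    - [[0,0,0.02],0]

```text
clock: 10.58
position: [0.622, 0.0287, 0.0904]
orientation: [179.7, 0.1, 107.0]
ft_force: [-7.4, 0.4, 38.1]
gripper_width: 0.0006
grasp_force: 19.2
```

Request:
carry_out:
  deltas:
    - [[0,0,-0.03],0]
    - [[0,0,-0.15],0]
    - [[0,0,-0.35],0]
    - [[0,0,-0.5],0]
    - [[0,0,-0.6],0]

```text
clock: 11.0
position: [0.62, 0.0288, 0.2102]
orientation: [179.9, 0.0, 107.0]
ft_force: [0.3, -0.1, 0.6]
gripper_width: 0.0003
grasp_force: 0.0
```

Request:
carry_out:
  deltas:
    - [[0,-0.2,0],0]
    - [[0,-0.4,0],0]
    - [[-0.1,-0.6,0],0]
    - [[-0.1,-0.7,0],0]
    - [[-0.1,-0.7,0],0]

```text
clock: 11.42
position: [0.4873, -0.0325, 0.2065]
orientation: [-179.9, -0.0, 106.9]
ft_force: [0.7, 0.2, 0.1]
gripper_width: 0.0003
grasp_force: 0.0
```

```bash
python3 m.py; python3 -c "
from h import *
s,_=optics.get_image('scene');cv2.imwrite('pics/s9.png',cv2.resize(s[160:300,190:350],(640,560),interpolation=cv2.INTER_CUBIC))"
```

```text
blue 490 [237.3 236.9] zmed 0.0603 mean [0.5802 0.152  0.068 ] 
 [[0.5768, 0.2036], [0.6079, 0.1142], [0.5825, 0.1054], [0.5515, 0.1946]]
wood 216 [216.1 194.2] zmed 0.0162 mean [0.6765 0.1985 0.04  ] 
 [[0.6951, 0.249], [0.7195, 0.202], [0.6675, 0.1752], [0.6433, 0.2218]]
wood 413 [217.2 242.9] zmed 0.04 mean [0.569 0.197 0.04 ] 
 [[0.5952, 0.2242], [0.6076, 0.1852], [0.5431, 0.1644], [0.5308, 0.2031]]
red 214 [300.6 213. ] zmed 0.0916 mean [0.6219 0.0241 0.14  ] 
 [[0.6274, 0.0453], [0.6386, 0.0098], [0.6158, 0.003], [0.6047, 0.0384]]
```

View pics/s9.png

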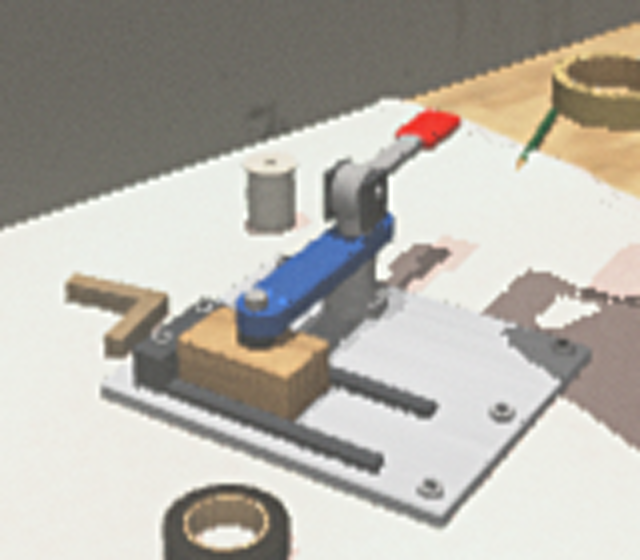

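The lever is level (pad 92 mm high), the strap has dropped to 60 mm and its foot (262,340) is on the block. The block is against the stop and the robot is clear.

```bash
python3 -c "
from cell import bot
print(bot.hand_in())"
```

```text
the job is handed in; nothing more can be done
None
```

The job is handed in: the block is against the end stop, the strap is closed over it and the lever is fully down. The last pictures confirm this and show the bystanders unmoved; the hand-in returned no verdict, and I could not measure the foot's force on the block.

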